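# Shut the spray-gun air valve under its sliding cover

## Task

Before the spray gun comes off the line, shut its air valve in the grey valve box on the lamp bench: push the cover by its rib along the runners until it reaches the cross bar and the box lies fully open, without lifting the cover off its runners, then push the handle that ends in a round disc a quarter turn, clockwise seen from above, fully home to its stop. Leave the plain handle and everything else on the bench as it is.

Things in the scene. Friction and masses are not known exactly. Their poses are not given: they have to be found in the camera images.
- box: Air valve box, fixed: grey sheet-metal box, 164 (x) x 302 (y) mm, open on top. Origin: centre of its underside, on the table; x points away from the robot, y along box and runners (robot's left, +-0.2 rad), z up. Inner space x +-68, y +-145 mm, floor 4 mm up. In it stand two quarter-turn valves, 120 mm apart along y, each with a flat steel handle turning about a vertical axis.
- stop (a point): Middle of the cross bar's box-facing side, 76 mm up, at box y +454 mm. Two steel runners (tops 70 mm above the table, lips outside them up to 79 mm) lie on the box's front and back walls and run on as bare rails to this bar, which stops the cover and tops out at 81 mm.
- cover: Sliding cover: loose flat aluminium plate, 153 (box x) x 300 (box y) x 6 mm, about 0.45 kg, lying on the runners between the lips (2.5 mm play), hiding the box. Origin: centre of its underside, axes as the box's. Starts at box y 0 to 25 mm and slides along box +y, with a few newtons of friction, to about y = 304 mm, where it meets the cross bar, wholly clear of the box.
- cover_rib (a point): Centre of the black upright rib across the middle of the cover (same box y as the cover's origin): 90 mm long (box x), 12 mm thick (box y), rising from 76 to 98 mm above the table.
- disc_handle (a joint): Angle (rad) of the handle that ends in a round disc. 0 = open, pointing along box -x (to the robot, along its pipe); 1.571 = shut, against its stop, pointing along box +y (across its pipe). Grows clockwise seen from above. Starts at 0 to 0.3. Friction holds it where it is left; about 3 N at its end moves it.
- disc_end (a point): Centre of the round disc, 32 mm across, 10 mm thick (44 to 54 mm above the table), at the end of the marked handle, 60 mm from the pivot. Between disc and pivot the handle is a flat bar 14 mm wide. This valve may be in either place in the box, near box y -75 or +45 mm.
- disc_pivot (a point): Pivot of the handle with the disc, on its vertical axis, 49 mm above the table, near box x = +35 mm; the hub is 24 mm across and its nut tops out at 59 mm.
- plain_handle (a joint): Angle of the other handle, counted the same way; a plain straight bar without disc. Starts at 0 to 0.3. To be left alone.
- plain_end (a point): Point on the plain handle 60 mm from its pivot; the bar, 14 mm wide and 10 mm thick (44 to 54 mm above the table), ends square 74 mm from the pivot.
- tape: Bystander: roll of masking tape lying flat on the table, between the two bare runners and under the cover's path, 96 mm across, 25 mm high. Loose. Origin at the centre of its underside.
- knife: Bystander: yellow and black cutter knife, 140 x 25 x 18 mm, lying in front of the box. Loose. Origin at the centre of its underside.
- marker: Bystander: black marker pen, 130 x 16 mm, lying in front of the runners. Loose. Origin at the centre of its underside.
- sander: Bystander: hand sanding block, 110 x 60 x 36 mm, in front of the box. Loose. Origin at the centre of its underside.
- primer: Bystander: white bottle 68 mm across and 150 mm tall, beside the right end of the box. Loose. Origin at the centre of its underside.
- headlamp: Bystander: car headlamp, 210 x 115 x 76 mm, lens up, behind the box. Loose. Origin at the centre of its underside.
- taillamp: Bystander: car tail lamp, 200 x 110 x 76 mm, lens up, behind the runners. Loose. Origin at the centre of its underside.

How it is judged:
On the way, in this order (a step that is already met when the one before it is completed fails the run):
1. the cover is slid along the runners, clear of the box (y of cover_rib in the frame of box above 0.27 m), for 0.2 s.
2. the handle with the disc is pushed shut (value of joint disc_handle above 1.42 rad), for 0.2 s.
At the end, for the whole second after the job is handed in: The cover lies flat and still on its runners, slid at least 270 mm from the middle of the box; the handle with the disc stands at 1.42 rad or more (stop at 1.571); the plain handle's end has moved less than 15 mm (y of cover_rib in the frame of box above 0.27 m and height (world z) of cover_rib below 0.095 m and angle between cover_rib's own z axis and vertical below 0.06 rad and linear speed of cover below 0.02 m/s and value of joint disc_handle above 1.42 rad and distance of plain_end from where it was at the start of the episode below 0.015 m); the robot touches nothing.
It fails at once if the cover is lifted more than 12 mm or tipped off its runners (height (world z) of cover_rib above 0.099 m or angle between cover_rib's own z axis and vertical above 0.15 rad).
It fails at once if the plain handle is turned (its end moves 15 mm) (distance of plain_end from where it was at the start of the episode above 0.015 m).
It fails at once if something else on the bench is moved by more than 20 mm (distance of any of tape, knife, marker, sander, primer, headlamp, taillamp from where it was at the start of the episode above 0.02 m).
It also fails if it takes over 56 s, if anything falls off the work surface, if the arm or the gripper's body presses on something with over 40 N, if the wrist force passes 120 N, or if a joint passes its speed limit or range.

## Robot

A 7-joint arm with a two-finger parallel gripper is mounted at the origin on the work surface. World frame = base frame: x ahead of the robot, y to its left, z up, the work surface at z = 0. Lengths are in m, angles in rad, forces in N, time in s.
With the tool pointing down it reaches from about 0.4 to 0.85 m from the base axis. Payload 4.5 kg.
Tool frame: the origin (TCP) lies where the fingers leave the gripper's body, on its centre line; the fingertips stand 64 mm ahead of it and the grasp point (between the pads) lies 45 mm ahead of it; z points along the fingers, y is the direction in which the jaws open and shut (so a half turn about z gives the same grasp; the last joint's range is limited). The gripper opens to 88 mm and grips with 3 to 60 N. Pads are 18 mm wide; open, the fingers measure 123 mm over their backs; the gripper's body (75 mm by 187 mm) begins 45 mm behind the grasp point.
Start: joints at [-1.304, 0.689, -0.195, 1.565, 0.157, 0.902, -0.215], TCP at [0.144, 0.608, 0.303] pointing down, gripper open.
Joint ranges: [-3.01, 3.01], [-0.46, 2.08], [-1.47, 1.51], [0.13, 2.56], [-1, 4.14], [0.04, 2.09], [-2.66, 2.66]. Speed limits (rad/s): [2.57, 2.57, 3.14, 3.14, 3.14, 3.14, 3.14].

## Interface

Orientations are given as a unit quaternion [x, y, z, w].
In Python, from plant import monitor, snapshot, workorder, finder gives the robot as it stands.
- The arm moves only by the tool carry_out, never from a script. Its argument "motion" is one flat list of numbers, 6 for each row, row after row: the shift along the tool's x, y, z in cm, then the turn, a rotation vector about the tool's x, y, z in rad. In form: [x, y, z, rx, ry, rz, x, y, z, rx, ry, rz, ...]. A call has 1 to 8 rows; each row shifts and turns the commanded pose from where the row before left it, along the tool's axes as they then stand; what a row does not reach is not made up. A row lasts 1/8 s, in which the tool goes at most 62.5 mm and 10.7 degrees, less where a joint would pass 70% of its speed; a pose out of reach is approached as far as the arm can. A call with a gripper value outside its range is refused whole. "hand" is the finger opening in cm, from 0 to 8.81, set as the call begins (left out, the last holds). The fingers move at their own pace and stop on an object; "grip_force" is the grip in N (left out, the last holds). Time passes only in rows, so rows that do not move let the fingers close. It gives the time, the measured TCP pose, the force and the opening at its end, in the units of the state.
- monitor.get_state(): the state, without advancing time (a new reading comes with each control period).
- snapshot(name): name is "scene" or "top" or "wrist"; returns a dict with "frame" (420x560x3 uint8, red, green, blue), "range_z" (420x560 float32, m along the optical axis (not along the pixel's ray), 0 where there is no reading), "fx", "fy", "cx", "cy" (pixels), "rvec" (rotation vector, rad) and "tvec" (3), from world to camera coordinates, as OpenCV has them; the wrist camera has in their place "hand_eye" (4x4, takes a point from camera to tool coordinates, whose origin is the TCP and whose axes are the flange's). Camera axes: x right, y down, z forward; pixel columns grow to the right and rows downward; lengths in m; the calibration is good to about 2 mm. A picture is of the moment at which its call begins: read the wrist's pose just before it.
- workorder.finish_job(): hands the job in, once; it reports no verdict.
Trained networks look in a picture, given as the dict that the camera call returned (one of the last four; its "shot" number tells which), for a name from the list of things; names that differ only in an ending like _2 or _b are one class to them, and where a whole thing is asked for, a point or a joint stands for the part that bears it (a point fixed in the world has none). Each returns a list of dicts, best first, with "p" (0 to 1); they miss things now and then, are a little off and sometimes report something else, mostly with a low value. They report only what shows in the picture. A call takes as long as a camera call.
- finder.masks_of(picture, thing): "pixels" (420x560 bool, what is visible of it) and "extent" ([left, top, right, bottom] in pixels, round what is visible of it).
The state is a dict: "clock": time; "q": joint angles; "qd": joint speeds; "joint_torque": joint torques, N m; "tool_pos": TCP position; "eef_rot": TCP orientation; "contact_force": force on the tool from outside, world axes, zero at the start; "moment": the same for the moment, N m; "opening": opening from 0.0 (shut) to 1.0 (fully open).
Only numpy, scipy, OpenCV 4.12 (cv2) and the standard library are available. Lean on these libraries where they do the work, as an engineer would, in place of code of your own. Each camera call takes 0.05 s, during which the arm holds its last target. There are 200 camera calls.

## Working session

There is one attempt and no reset: what is moved stays moved. The work goes in short steps, Python scripts to look and compute and a tool call to move; the robot and the scene stay as the last step left them, time stands still between calls to the robot, and variables do not carry over. Pictures are saved under pics/ and viewed, about 8 in all and at most 12, crops included, and the job is handed in when it is done.

Besides the shell and the picture viewer there is one more tool, called after ">>>" by a JSON object that holds its "method" and its "body", one argument or row to a line. carry_out: Moves the arm, as the interface text tells. Its arguments: {"type":"object","properties":{"motion":{"type":"array"},"hand":{"type":"number"},"grip_force":{"type":"number"}},"required":["motion"]}

```bash
mkdir -p pics; ls; cat > h.py <<'E'
import numpy as np, cv2
from scipy.spatial.transform import Rotation as R
from plant import monitor, snapshot, workorder, finder
def save(p,n): cv2.imwrite('pics/'+n, p['frame'][:,:,::-1])
def world(p,uv,st=None,mask=None):
    "uv Nx2 int pixels -> world points"
    uv=np.asarray(uv,int); z=p['range_z'][uv[:,1],uv[:,0]]; ok=z>0; uv=uv[ok]; z=z[ok]
    c=np.c_[(uv[:,0]-p['cx'])/p['fx']*z,(uv[:,1]-p['cy'])/p['fy']*z,z]
    if 'hand_eye' in p:
        H=np.array(p['hand_eye']); t=c@H[:3,:3].T+H[:3,3]
        return t@R.from_quat(st['eef_rot']).as_matrix().T+np.array(st['tool_pos'])
    Rm=R.from_rotvec(np.ravel(p['rvec'])).as_matrix(); return (c-np.ravel(p['tvec']))@Rm
def mpts(p,name,st=None):
    r=finder.masks_of(p,name)
    if not r: return None,0
    v,u=np.nonzero(r[0]['pixels']); return world(p,np.c_[u,v],st),r[0]['p']
E
python3 - <<'E'
from h import *
s=monitor.get_state(); print(s)
for n in ('scene','top'):
    p=snapshot(n); save(p,n+'0.png')
    for t in ('cover','cover_rib','box','stop','tape','primer','knife','sander','marker','headlamp','taillamp'):
        if t=='stop': continue
        P,c=mpts(p,t)
        if P is not None: print(n,t,round(c,2),len(P),np.percentile(P,[2,50,98],axis=0).round(3).tolist())
im=np.hstack([cv2.imread('pics/scene0.png'),cv2.imread('pics/top0.png')]); cv2.imwrite('pics/a.png',cv2.resize(im,(800,300)))
E
```

```text
pics
{'clock': 0.0, 'q': array([-1.30420505,  0.68996759, -0.19452075,  1.56634882,  0.15728511,
        0.90252121, -0.21511133]), 'qd': array([-0.00090856, -0.00121472, -0.0008694 , -0.00016793, -0.00090768,
       -0.00098575, -0.00035628]), 'joint_torque': array([-3.86199436e-04, -5.27557147e+01, -1.26681224e+00, -1.53432173e+01,
       -5.25690929e-02,  6.48729532e-03,  1.65610895e-04]), 'tool_pos': array([0.14409827, 0.60762206, 0.30191906]), 'eef_rot': array([ 1.16098357e-01,  9.93237289e-01, -9.25999898e-04, -4.57642848e-05]), 'contact_force': array([ 0.29935724, -0.26328962, -0.05136587]), 'moment': array([ 0.00247298, -0.01035848,  0.05082748]), 'opening': 1.0030926016645503}
scene cover 0.97 3738 [[0.461, -0.349, 0.074], [0.547, -0.193, 0.077], [0.619, -0.058, 0.097]]
scene cover_rib 0.96 3729 [[0.461, -0.349, 0.074], [0.548, -0.193, 0.077], [0.62, -0.059, 0.097]]
scene box 0.82 5133 [[0.463, -0.363, 0.008], [0.613, -0.044, 0.067], [0.676, 0.253, 0.082]]
scene tape 0.67 596 [[0.531, 0.066, 0.001], [0.555, 0.107, 0.018], [0.625, 0.154, 0.028]]
scene primer 0.97 1078 [[0.552
[... 653 characters left out ...]
42, -0.372, 0.002], [0.562, 0.011, 0.072], [0.67, 0.25, 0.082]]
top tape 0.66 508 [[0.529, 0.061, 0.005], [0.575, 0.108, 0.024], [0.62, 0.151, 0.028]]
top primer 0.93 977 [[0.531, -0.463, 0.008], [0.557, -0.429, 0.101], [0.593, -0.41, 0.152]]
top knife 0.96 556 [[0.341, -0.136, -0.002], [0.401, -0.123, 0.017], [0.464, -0.11, 0.022]]
top sander 0.58 1163 [[0.315, -0.345, 0.005], [0.367, -0.312, 0.034], [0.42, -0.287, 0.04]]
top marker 0.78 228 [[0.395, 0.12, 0.001], [0.435, 0.131, 0.014], [0.491, 0.14, 0.02]]
top headlamp 0.84 3988 [[0.656, -0.299, 0.001], [0.704, -0.2, 0.073], [0.767, -0.104, 0.078]]
top taillamp 0.69 3527 [[0.678, -0.042, 0.016], [0.725, 0.05, 0.073], [0.784, 0.143, 0.079]]
```

View pics/top0.png

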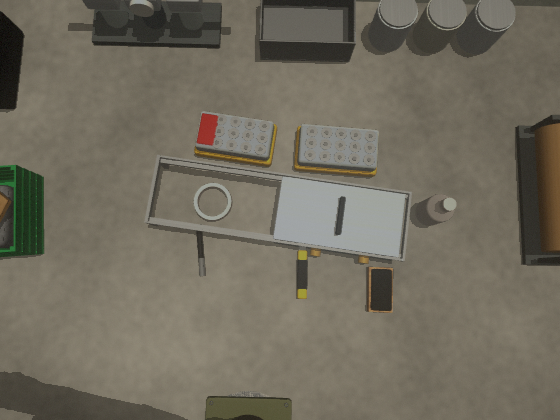

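View pics/scene0.png

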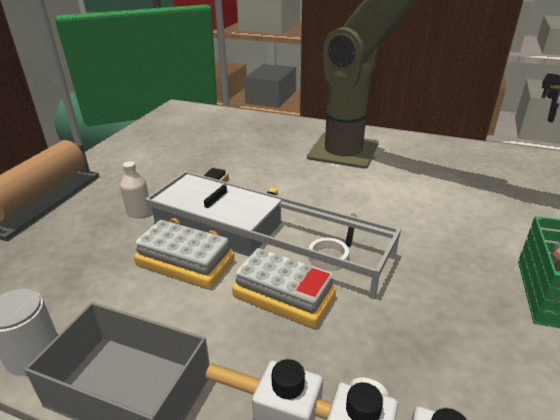

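The top view shows the cover at about (342,217) with its rib at (340,216). The cross bar is at the left at about (152,190), and the tape lies inside the rails at (212,202). The scene view agrees. Next I fit the cover, rib and bar from both views.

```bash
python3 - <<'E'
from h import *
for n in ('top','scene'):
    p=snapshot(n)
    P,c=mpts(p,'cover')
    r=P[P[:,2]>0.088]; q=P[(P[:,2]<0.085)&(P[:,2]>.07)]
    for nm,a in(('cover',q),('rib',r)):
        rc=cv2.minAreaRect((a[:,:2]*1000).astype(np.float32)); b=cv2.boxPoints(rc)
        print(n,nm,len(a),np.round(rc[0],1),np.round(rc[1],1),rc[2],'zmed',np.median(a[:,2]).round(4),np.percentile(a[:,2],97).round(4))
    # all points, height band 76..85 near the runner/bar
    v,u=np.mgrid[0:420,0:560]; A=world(p,np.c_[u.ravel(),v.ravel()])
    k=(A[:,2]>.064)&(A[:,2]<.086)&(A[:,0]>.4)&(A[:,0]<.69)&(A[:,1]>-.4)&(A[:,1]<.32)
    B=A[k&(A[:,1]>.15)]; 
    rc=cv2.minAreaRect((A[k][:,:2]*1000).astype(np.float32)); print('rails all',rc, cv2.boxPoints(rc).round().tolist())
E
```

```text
top cover 7556 [ 539.9 -207.4] [300.3 154.2] 83.03706359863281 zmed 0.0757 0.0796
top rib 210 [ 539.2 -206.7] [12.4 89.4] 83.2145004272461 zmed 0.0973 0.1015
rails all ((594.4111328125, -65.2498779296875), (625.8566284179688, 243.3452911376953), 83.10152435302734) [[436.0, -361.0], [678.0, -391.0], [753.0, 231.0], [511.0, 260.0]]Traceback (most recent call last):
  File "<stdin>", line 5, in <module>
TypeError: 'NoneType' object is not subscriptable
```

```bash
cat >> h.py <<'E'
# box frame estimate
YAW=-0.1215; BX=np.array([np.cos(YAW),np.sin(YAW)]); BY=np.array([-np.sin(YAW),np.cos(YAW)])
O=BX*0.5607+BY*(-0.1546)
def b2w(x,y): return O+BX*x+BY*y
def w2b(p): d=np.asarray(p)[...,:2]-O; return np.stack([d@BX,d@BY],-1)
def plan(wps):
    "wps: list of (x,y,z,yaw of tool y in world,nrows); prints flat rows from the measured pose"
    s=monitor.get_state(); pos=np.array(s['tool_pos']); rot=R.from_quat(s['eef_rot']); out=[]
    for x,y,z,a,n in wps:
        Y=np.array([np.cos(a),np.sin(a),0]); Z=np.array([0,0,-1.]); T=R.from_matrix(np.c_[np.cross(Y,Z),Y,Z])
        for k in range(n,0,-1):
            d=rot.inv().apply((np.array([x,y,z])-pos)/k)*100; r=(rot.inv()*T).as_rotvec()/k
            row=np.r_[d.round(2),r.round(3)]; out.append(row)
            pos=pos+rot.apply(row[:3]/100); rot=rot*R.from_rotvec(row[3:])
    for i in range(0,len(out),8): print([float(v) for v in np.concatenate(out[i:i+8])]) 
    print('end',pos.round(4), 'max mm',max(np.linalg.norm(o[:3])*10 for o in out),'max deg',np.degrees(max(np.linalg.norm(o[3:]) for o in out)))
E
python3 - <<'E'
from h import *
print(O)
a=np.radians
p=b2w(0,14-0) if 0 else b2w(0,0.014-0.03); print(p, w2b([.5394,-.207]))
plan([(.42,.42,.30,a(48),8),(.56,.09,.29,a(18),8),(p[0],p[1],.22,YAW,8)])
E
```

```text
[ 0.53782877 -0.22141784]
[ 0.53588955 -0.23729989] [-0.00018782  0.01450199]
[-3.9, -1.49, 0.03, 0.0, -0.0, 0.063, -3.98, -1.25, 0.04, 0.0, -0.0, 0.062, -4.05, -1.0, 0.03, 0.0, -0.0, 0.063, -4.11, -0.74, 0.04, 0.0, -0.0, 0.062, -4.15, -0.48, 0.03, 0.0, -0.0, 0.063, -4.17, -0.22, 0.04, 0.0, -0.0, 0.062, -4.17, 0.04, 0.03, 0.0, -0.0, 0.063, -4.16, 0.3, 0.04, 0.0, -0.0, 0.062]
[-4.06, -1.9, 0.12, 0.0, -0.0, 0.065, -4.17, -1.63, 0.12, 0.0, -0.0, 0.066, -4.27, -1.35, 0.13, 0.0, -0.0, 0.065, -4.35, -1.07, 0.12, 0.0, -0.0, 0.066, -4.41, -0.78, 0.13, 0.0, -0.0, 0.065, -4.46, -0.49, 0.12, 0.0, -0.0, 0.066, -4.48, -0.19, 0.13, 0.0, -0.0, 0.065, -4.48, 0.1, 0.12, 0.0, -0.0, 0.066]
[-3.8, -1.55, 0.87, 0.0, -0.0, 0.054, -3.88, -1.34, 0.88, 0.0, -0.0, 0.054, -3.94, -1.13, 0.87, 0.0, -0.0, 0.055, -4.0, -0.91, 0.88, 0.0, -0.0, 0.054, -4.04, -0.7, 0.87, 0.0, -0.0, 0.055, -4.07, -0.47, 0.88, 0.0, -0.0, 0.054, -4.1, -0.25, 0.87, 0.0, -0.0, 0.055, -4.1, -0.03, 0.88, 0.0, -0.0, 0.054]
end [ 0.5359 -0.2373  0.22  ] max mm 44.88440709199577 max deg 3.7815214478634336
```

>>> {"method": "carry_out", "body": {
  "motion": [-3.9,-1.5,0,0,0,0.063,-4.0,-1.25,0,0,0,0.063,-4.05,-1.0,0,0,0,0.063,-4.1,-0.75,0,0,0,0.063,-4.15,-0.5,0,0,0,0.063,-4.2,-0.2,0,0,0,0.063,-4.2,0,0,0,0,0.063,-4.15,0.3,0,0,0,0.063],
  "hand": 0
}}

```text
clock: 2.3
tool_pos: [0.421, 0.4179, 0.3029]
eef_rot: [0.361, 0.933, 0.0, 0.0]
contact_force: [0.6, -0.0, 0.3]
opening: 0.114
```

>>> {"method": "carry_out", "body": {
  "motion": [-4.05,-1.9,0.1,0,0,0.065,-4.15,-1.65,0.1,0,0,0.065,-4.25,-1.35,0.1,0,0,0.065,-4.35,-1.05,0.1,0,0,0.065,-4.4,-0.8,0.1,0,0,0.065,-4.45,-0.5,0.1,0,0,0.065,-4.5,-0.2,0.1,0,0,0.065,-4.5,0.1,0.1,0,0,0.065]
}}

```text
clock: 3.3
tool_pos: [0.5591, 0.0871, 0.2948]
eef_rot: [0.589, 0.808, 0.0, 0.0]
contact_force: [1.0, -0.4, 0.3]
opening: 0.005
```

>>> {"method": "carry_out", "body": {
  "motion": [-3.8,-1.55,0.9,0,0,0.055,-3.9,-1.35,0.9,0,0,0.055,-3.95,-1.15,0.9,0,0,0.055,-4.0,-0.9,0.9,0,0,0.055,-4.05,-0.7,0.9,0,0,0.055,-4.05,-0.45,0.9,0,0,0.055,-4.1,-0.25,0.9,0,0,0.055,-4.1,0,0.9,0,0,0.055]
}}

```text
clock: 4.3
tool_pos: [0.5341, -0.2403, 0.2225]
eef_rot: [0.751, 0.661, 0.0, 0.0]
contact_force: [0.2, -0.0, 1.1]
opening: 0.002
```

```bash
python3 - <<'E'
from h import *
s=monitor.get_state(); p=snapshot('wrist'); save(p,'w1.png')
print(s['clock'],s['tool_pos'],w2b(s['tool_pos']),s['opening'],s['contact_force'])
P,c=mpts(p,'cover',s); q=P[P[:,2]>.088]
print('rib',c,len(q),np.median(q,axis=0), w2b(np.median(q,axis=0)))
if len(q)>20:
  rc=cv2.minAreaRect((q[:,:2]*1000).astype(np.float32));print(rc,w2b(np.array(rc[0])/1000), np.percentile(q[:,2],[5,95]))
f=P[P[:,2]<.085]; print('plate z',np.median(f[:,2]))
a=w2b(b2w(0,0))
# finger points: everything within fingers ahead (tool frame)
t=b2w(0,.0145-.03)
plan([(t[0],t[1],.148,YAW,6)])
E
```

```text
4.3 [ 0.53411818 -0.24034639  0.22248915] [-0.00138907 -0.01923873] 0.002354270027594358 [ 0.19952674 -0.0106555   1.12527432]
rib 0.78 3253 [ 0.54011135 -0.20418987  0.09773794] [0.00017769 0.01737762]
((537.8711547851562, -223.97637939453125), (50.84440612792969, 90.16130065917969), 83.05960845947266) [ 0.00035217 -0.00253454] [0.09334206 0.09901698]
plate z 0.07593688674815594
[0.15, 0.04, 1.23, -0.0, 0.001, -0.002, 0.15, 0.04, 1.23, -0.0, 0.001, -0.002, 0.15, 0.04, 1.24, -0.0, 0.001, -0.002, 0.15, 0.05, 1.23, -0.0, 0.0, -0.002, 0.15, 0.05, 1.24, -0.0, 0.001, -0.003, 0.15, 0.04, 1.23, -0.001, 0.0, -0.002]
end [ 0.5359 -0.2368  0.148 ] max mm 12.500399993600205 max deg 0.18118516357615333
```

View pics/w1.png

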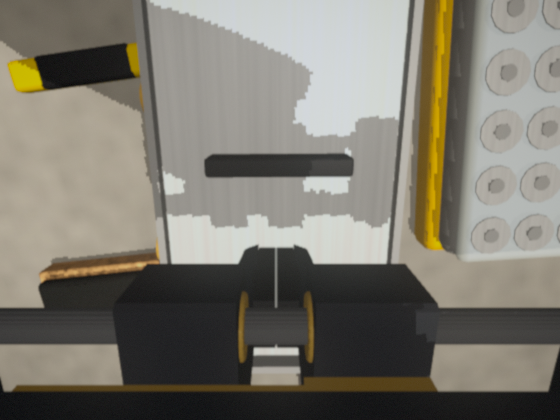

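The wrist view shows the rib at (280,165) and the closed fingertips behind it on the -y side at (277,255). Both are centred in x. I will go down behind the rib and push.

>>> {"method": "carry_out", "body": {
  "motion": [0,0,1.5,0,0,0,0,0,1.5,0,0,0,0,0,1.5,0,0,0,0,0,1.5,0,0,0,0,0,1.3,0,0,0,0,0,0,0,0,0]
}}

```text
clock: 5.15
tool_pos: [0.5335, -0.2388, 0.1485]
eef_rot: [0.75, 0.661, -0.0, -0.001]
contact_force: [-0.0, -1.1, -0.7]
opening: 0.002
```

>>> {"method": "carry_out", "body": {
  "motion": [-0.5,0,0,0,0,0,-0.5,0,0,0,0,0,-0.5,0,0,0,0,0,-0.5,0,0,0,0,0,-0.5,0,0,0,0,0,-0.5,0,0,0,0,0,-0.5,0,0,0,0,0,-0.5,0,0,0,0,0]
}}

```text
clock: 6.15
tool_pos: [0.529, -0.2791, 0.1497]
eef_rot: [0.75, 0.661, 0.0, -0.0]
contact_force: [-0.1, 0.1, -1.1]
opening: 0.004
```

```bash
python3 - <<'E'
from h import *
s=monitor.get_state(); p=snapshot('wrist'); save(p,'w2.png')
print(s['clock'],s['tool_pos'],w2b(s['tool_pos']),s['contact_force'],R.from_quat(s['eef_rot']).as_matrix()[:,1])
P,c=mpts(p,'cover',s); f=P[(P[:,2]<.085)&(P[:,2]>.07)]; print(np.median(f[:,2]),w2b(f).min(0),w2b(f).max(0))
E
```

```text
6.15 [ 0.52899244 -0.27910416  0.14965692] [-0.00177954 -0.05833202] [-0.14308457  0.05181305 -1.05870883] [ 9.92075496e-01 -1.25643177e-01 -5.39806375e-05]
0.07597897750620486 [-0.07888685 -0.13302516] [0.07752308 0.05396897]
```

That went the wrong way, because tool +x is box +y. Nothing was touched. I now push along +x.

>>> {"method": "carry_out", "body": {
  "motion": [1,0,0,0,0,0,1,0,0,0,0,0,1,0,0,0,0,0,1,0,0,0,0,0,0.5,0,0,0,0,0,0.5,0,0,0,0,0,0.5,0,0,0,0,0,0.5,0,0,0,0,0]
}}

```text
clock: 7.25
tool_pos: [0.5364, -0.2201, 0.1497]
eef_rot: [0.75, 0.661, -0.0, 0.001]
contact_force: [-0.4, -3.4, -1.6]
opening: 0.005
```

>>> {"method": "carry_out", "body": {
  "motion": [0.5,0,0,0,0,0,1,0,0,0,0,0,1,0,0,0,0,0,1,0,0,0,0,0,1,0,0,0,0,0,1,0,0,0,0,0,1,0,0,0,0,0,1,0,0,0,0,0]
}}

```text
clock: 8.25
tool_pos: [0.546, -0.1442, 0.1497]
eef_rot: [0.75, 0.661, -0.0, -0.0]
contact_force: [-0.7, -3.0, -0.9]
opening: 0.004
```

```bash
python3 - <<'E'
from h import *
s=monitor.get_state(); p=snapshot('top')
print(s['clock'],s['tool_pos'],w2b(s['tool_pos']),s['contact_force'],s['moment'])
P,c=mpts(p,'cover'); f=P[(P[:,2]<.085)&(P[:,2]>.07)]; print(c,np.median(f[:,2]),np.percentile(w2b(f),[1,99],axis=0))
E
```

```text
8.25 [ 0.54604648 -0.14422781  0.1496983 ] [-0.00119841  0.07761698] [-0.679329   -3.00089662 -0.8782332 ] [-0.80535725  0.17809604  0.00305422]
0.79 0.07570926748423445 [[-0.07337686 -0.0561435 ]
 [ 0.07679622  0.2414617 ]]
```

>>> {"method": "carry_out", "body": {
  "motion": [1.2,0,0,0,0,0,1.2,0,0,0,0,0,1.2,0,0,0,0,0,1.2,0,0,0,0,0,1.2,0,0,0,0,0,1.2,0,0,0,0,0,1.2,0,0,0,0,0,1.2,0,0,0,0,0]
}}

```text
clock: 9.35
tool_pos: [0.5581, -0.0489, 0.1497]
eef_rot: [0.75, 0.661, -0.0, -0.0]
contact_force: [-0.6, -4.8, 0.4]
opening: 0.005
```

>>> {"method": "carry_out", "body": {
  "motion": [1.2,0,0,0,0,0,1.2,0,0,0,0,0,1.2,0,0,0,0,0,1.2,0,0,0,0,0,1.2,0,0,0,0,0,1.2,0,0,0,0,0,1.2,0,0,0,0,0,1.2,0,0,0,0,0]
}}

```text
clock: 10.35
tool_pos: [0.5701, 0.0463, 0.1497]
eef_rot: [0.75, 0.661, -0.0, -0.0]
contact_force: [-0.3, -3.6, 0.8]
opening: 0.007
```

>>> {"method": "carry_out", "body": {
  "motion": [0.4,0,0,0,0,0,0.3,0,0,0,0,0,0.3,0,0,0,0,0,0.2,0,0,0,0,0,0.2,0,0,0,0,0]
}}

```text
clock: 10.98
tool_pos: [0.5718, 0.0594, 0.1497]
eef_rot: [0.75, 0.661, -0.0, -0.0]
contact_force: [-1.1, -4.9, 1.6]
opening: 0.008
```

>>> {"method": "carry_out", "body": {
  "motion": [0.2,0,0,0,0,0,0.2,0,0,0,0,0,0.1,0,0,0,0,0]
}}

```text
clock: 11.35
tool_pos: [0.5725, 0.0647, 0.1497]
eef_rot: [0.75, 0.661, 0.0, -0.0]
contact_force: [-0.9, -3.7, 1.0]
opening: 0.004
```

>>> {"method": "carry_out", "body": {
  "motion": [0.1,0,0,0,0,0,0.1,0,0,0,0,0]
}}

```text
clock: 11.6
tool_pos: [0.5727, 0.0665, 0.1497]
eef_rot: [0.75, 0.661, 0.0, -0.0]
contact_force: [-1.2, -5.0, 0.5]
opening: 0.005
```

```bash
python3 - <<'E'
from h import *
s=monitor.get_state(); p=snapshot('top')
print(s['clock'],s['tool_pos'],w2b(s['tool_pos']),s['contact_force'])
P,c=mpts(p,'cover'); f=P[(P[:,2]<.085)&(P[:,2]>.07)]; print(c,np.median(f[:,2]),np.percentile(w2b(f),[1,99],axis=0))
E
```

```text
11.6 [0.5727442  0.06652334 0.14968691] [-2.40811075e-04  2.90050262e-01] [-1.21279981 -4.99796336  0.4952708 ]
0.72 0.07565729912003247 [[-0.07471143  0.156749  ]
 [ 0.07718612  0.44890005]]
```

Only a few millimetres remain, so I continue until the bar stops it.

>>> {"method": "carry_out", "body": {
  "motion": [0.1,0,0,0,0,0,0.1,0,0,0,0,0]
}}

```text
clock: 11.95
tool_pos: [0.573, 0.0685, 0.1497]
eef_rot: [0.75, 0.661, -0.0, -0.0]
contact_force: [-1.1, -4.6, 1.3]
opening: 0.003
```

>>> {"method": "carry_out", "body": {
  "motion": [0.1,0,0,0,0,0,0.1,0,0,0,0,0]
}}

```text
clock: 12.2
tool_pos: [0.5733, 0.0706, 0.1497]
eef_rot: [0.75, 0.661, 0.0, -0.0]
contact_force: [-0.8, -4.2, 0.8]
opening: 0.006
```

>>> {"method": "carry_out", "body": {
  "motion": [0.1,0,0,0,0,0,0.1,0,0,0,0,0]
}}

```text
clock: 12.45
tool_pos: [0.5735, 0.0725, 0.1497]
eef_rot: [0.75, 0.661, 0.0, -0.0]
contact_force: [-0.8, -4.5, -0.1]
opening: 0.003
```

>>> {"method": "carry_out", "body": {
  "motion": [0.1,0,0,0,0,0,0.1,0,0,0,0,0]
}}

```text
clock: 12.7
tool_pos: [0.5738, 0.0745, 0.1497]
eef_rot: [0.75, 0.661, 0.0, -0.0]
contact_force: [-1.4, -4.0, 0.6]
opening: 0.0
```

>>> {"method": "carry_out", "body": {
  "motion": [0.1,0,0,0,0,0,0.1,0,0,0,0,0]
}}

```text
clock: 12.95
tool_pos: [0.574, 0.0765, 0.1497]
eef_rot: [0.75, 0.661, 0.0, -0.0]
contact_force: [-1.3, -4.2, 0.1]
opening: 0.007
```

>>> {"method": "carry_out", "body": {
  "motion": [0.1,0,0,0,0,0,0.1,0,0,0,0,0]
}}

```text
clock: 13.2
tool_pos: [0.5741, 0.0767, 0.1497]
eef_rot: [0.751, 0.661, -0.001, 0.001]
contact_force: [-1.2, -7.8, 1.4]
opening: 0.003
```

```bash
python3 - <<'E'
from h import *
s=monitor.get_state(); p=snapshot('top')
print(s['clock'],w2b(s['tool_pos']),s['contact_force'])
P,c=mpts(p,'cover'); f=P[(P[:,2]<.085)&(P[:,2]>.07)]; print(c,np.median(f[:,2]),np.percentile(w2b(f),[1,99],axis=0))
v,u=np.mgrid[0:420,0:560]; A=world(p,np.c_[u.ravel(),v.ravel()]); B=w2b(A)
k=(abs(B[:,0])<.06)&(B[:,1]>.40)&(B[:,1]<.5)&(A[:,2]>.03)
for lo in np.arange(.43,.49,.004):
    m=k&(B[:,1]>=lo)&(B[:,1]<lo+.004); print(lo.round(3),m.sum(),np.median(A[m,2]).round(4) if m.any() else '')
E
```

```text
13.2 [-1.55360110e-04  3.00316233e-01] [-1.18565928 -7.80132181  1.44466231]
0.96 0.0757037153307316 [[-0.07384448  0.16666561]
 [ 0.07529084  0.45671676]]
0.43 0 
0.434 0 
0.438 0 
0.442 0 
0.446 0 
0.45 0 
0.454 2 0.0766
0.458 5 0.076
0.462 11 0.0766
0.466 13 0.081
0.47 9 0.0804
0.474 1 0.0756
0.478 0 
0.482 0 
0.486 0
```

The cover is at the bar: motion stopped and the force rose to 7.8 N. I back off, rise and look into the box.

>>> {"method": "carry_out", "body": {
  "motion": [-0.5,0,0,0,0,0,-0.5,0,0,0,0,0,0,0,-2,0,0,0,0,0,-3,0,0,0,-2,0,-3,0,0,0,-4,0,-3,0,0,0,-4,0,-3,0,0,0,-4,0,-3,0,0,0]
}}

```text
clock: 14.3
tool_pos: [0.5555, -0.0708, 0.3208]
eef_rot: [0.75, 0.662, 0.001, -0.0]
contact_force: [-0.1, -0.6, -0.5]
opening: 0.002
```

>>> {"method": "carry_out", "body": {
  "motion": [-4,0,0,0,0,0,-4,0,0,0,0,0,-4,0,0,0,0,0,-4,0,0,0,0,0,-4,0,0,0,0,0,-3,0,0,0,0,0,0,0,0,0,0,0,0,0,0,0,0,0]
}}

```text
clock: 15.3
tool_pos: [0.5272, -0.2969, 0.3195]
eef_rot: [0.75, 0.662, 0.001, -0.001]
contact_force: [-0.8, 0.4, 0.3]
opening: 0.01
```

```bash
python3 - <<'E'
from h import *
s=monitor.get_state(); p=snapshot('wrist'); save(p,'w3.png')
print(s['clock'],s['tool_pos'],w2b(s['tool_pos']),s['contact_force'])
for t in ('disc_end','disc_handle','plain_handle','box'):
    for r in finder.masks_of(p,t)[:3]:
        v,u=np.nonzero(r['pixels']); P=world(p,np.c_[u,v],s); B=np.c_[w2b(P),P[:,2]]
        print(t,round(r['p'],2),r['extent'],len(P),np.percentile(B,[3,50,97],axis=0).round(4).tolist())
p=snapshot('top'); save(p,'t2.png')
E
```

```text
15.3 [ 0.52718578 -0.29688032  0.31953543] [-0.00141839 -0.07619611] [-0.75728489  0.43287175  0.28941165]
disc_end 0.86 [242.4, 133.6, 330.0, 179.4] 1796 [[-0.0317, -0.0701, 0.0514], [-0.0001, -0.0536, 0.054], [0.0462, -0.034, 0.059]]
disc_handle 0.98 [243.2, 132.0, 328.0, 176.6] 1728 [[-0.0309, -0.0699, 0.0516], [-0.0011, -0.0536, 0.054], [0.0452, -0.034, 0.0591]]
plain_handle 0.86 [230.6, 0.9, 326.3, 50.5] 2043 [[-0.0384, 0.0518, 0.0334], [0.0038, 0.0689, 0.0538], [0.0394, 0.0843, 0.0591]]
box 0.75 [170.7, 0.0, 376.5, 253.0] 40315 [[-0.0804, -0.1419, 0.0025], [-0.0046, -0.0216, 0.005], [0.0803, 0.09, 0.0792]]
```

View pics/w3.png

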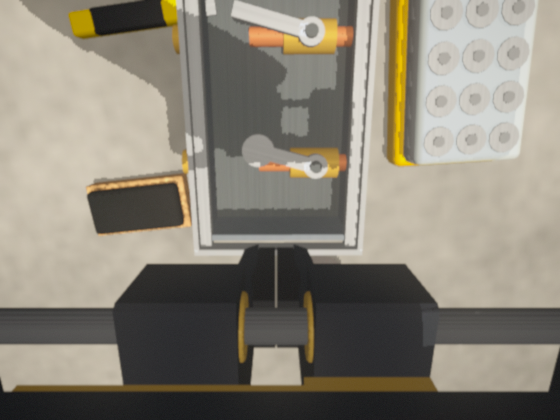

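The wrist view shows the disc at (258,150) with its hub at (316,166), so this is the valve at the right. The plain handle is at about (235,10) to (312,30) and is well clear. I measure both and plan the push.

```bash
cat >> h.py <<'E'
def handle(p,s):
    r=finder.masks_of(p,'disc_handle')[0]; v,u=np.nonzero(r['pixels']); P=world(p,np.c_[u,v],s)
    B=np.c_[w2b(P),P[:,2]]; hub=np.median(B[B[:,2]>.0572],axis=0)
    d=np.linalg.norm(B[:,:2]-hub[:2],axis=1); k=(d>.046)&(B[:,2]>.048)&(B[:,2]<.057); (cx,cy),rad=cv2.minEnclosingCircle((B[k][:,:2]*1000).astype(np.float32))
    e=np.array([cx,cy])/1000; w=e-hub[:2]; return hub,e,rad,np.linalg.norm(w),np.arctan2(w[1],-w[0]),B
E
python3 - <<'E'
from h import *
s=monitor.get_state(); p=snapshot('wrist')
hub,e,rad,L,th,_=handle(p,s); print(hub,e,rad,L,th,s['q'])
v,u=np.mgrid[0:260,190:370]; A=world(p,np.c_[u.ravel(),v.ravel()],s); B=w2b(A)
k=(abs(B[:,1]-hub[1]-.0)<.03)&(abs(B[:,0]+.03)<.04)
for y in np.arange(-.04,.03,.006):
  m=(abs(B[:,1]-hub[1]-y)<.003)
  print(y.round(3),[np.percentile(A[m&(abs(B[:,0]-x)<.005),2],95).round(3) for x in (-.06,-.05,-.04,-.03,-.02,-.01,0,.01,.02,.03)])
def P(th,g): 
    q=hub[:2]+.06*np.array([-np.cos(th),np.sin(th)])-(.025+g)*np.array([np.sin(th),np.cos(th)]); return (*b2w(*q),)
print('start box',w2b(P(th,.012)))
plan([(*P(th,.012),.24,YAW-th,8),(*P(th,.012),.112,YAW-th,8)])
E
```

```text
[ 0.03831735 -0.06232832  0.05884636] [-0.01954047 -0.04676053] 16.0832462310791 0.0599156289595364 0.26284454507788596 [ 0.3421364   0.64574017  0.16957194  1.62004369 -0.13200542  0.88714149
  0.43726847]
-0.04 [np.float64(0.005), np.float64(0.005), np.float64(0.005), np.float64(0.005), np.float64(0.005), np.float64(0.005), np.float64(0.005), np.float64(0.005), np.float64(0.005), np.float64(0.005)]
-0.034 [np.float64(0.005), np.float64(0.005), np.float64(0.005), np.float64(0.005), np.float64(0.005), np.float64(0.005), np.float64(0.005), np.float64(0.005), np.float64(0.005), np.float64(0.005)]
-0.028 [np.float64(0.005), np.float64(0.005), np.float64(0.005), np.float64(0.005), np.float64(0.005), np.float64(0.005), np.float64(0.005), np.float64(0.005), np.float64(0.005), np.float64(0.005)]
-0.022 [np.float64(0.005), np.float64(0.005), np.float64(0.005), np.float64(0.005), np.float64(0.005), np.float64(0.005), np.float64(0.006), np.float64(0.005), np.float64(0.004), np.float64(0.005)]
-0.016 [np.float64(0.005), np.float64(0.005), np.float64(0.005), np.float64(0.006), np.float64(0.005),
[... 1461 characters left out ...]
oat64(0.005)]
start box [-0.02923559 -0.08246784]
[-0.06, -0.34, 1.0, 0.0, -0.0, 0.032, -0.08, -0.34, 1.0, 0.0, -0.0, 0.032, -0.09, -0.34, 1.0, 0.0, -0.0, 0.033, -0.1, -0.34, 0.99, 0.0, -0.0, 0.032, -0.1, -0.33, 1.0, -0.0, -0.0, 0.033, -0.12, -0.33, 0.99, -0.0, -0.0, 0.032, -0.13, -0.33, 1.0, -0.0, -0.0, 0.033, -0.13, -0.32, 0.99, -0.0, -0.0, 0.032]
[-0.0, 0.0, 1.6, -0.0, -0.0, 0.0, -0.0, 0.0, 1.6, -0.0, -0.0, 0.0, -0.0, 0.0, 1.6, -0.0, -0.0, 0.0, -0.0, 0.0, 1.6, -0.0, -0.0, 0.0, -0.0, 0.0, 1.6, -0.0, -0.0, 0.0, -0.0, 0.0, 1.6, -0.0, -0.0, 0.0, -0.0, 0.0, 1.6, -0.0, -0.0, 0.0, -0.01, 0.0, 1.6, -0.0, -0.0, 0.0]
end [ 0.4988 -0.2997  0.112 ] max mm 16.000312496948304 max deg 1.8907607239317168
```

>>> {"method": "carry_out", "body": {
  "motion": [-0.1,-0.34,1.0,0,0,0.033,-0.1,-0.34,1.0,0,0,0.033,-0.1,-0.34,1.0,0,0,0.033,-0.1,-0.34,1.0,0,0,0.033,-0.1,-0.33,1.0,0,0,0.033,-0.1,-0.33,1.0,0,0,0.033,-0.1,-0.33,1.0,0,0,0.033,-0.1,-0.33,1.0,0,0,0.033]
}}

```text
clock: 16.7
tool_pos: [0.4985, -0.3, 0.239]
eef_rot: [0.831, 0.556, 0.0, 0.0]
contact_force: [0.3, -0.2, -0.6]
opening: 0.003
```

>>> {"method": "carry_out", "body": {
  "motion": [0,0,2,0,0,0,0,0,2,0,0,0,0,0,2,0,0,0,0,0,2,0,0,0,0,0,1,0,0,0,0,0,1,0,0,0,0,0,0,0,0,0]
}}

```text
clock: 17.58
tool_pos: [0.4984, -0.2999, 0.1393]
eef_rot: [0.831, 0.557, -0.0, -0.0]
contact_force: [0.1, -0.0, 0.7]
opening: 0.005
```

```bash
python3 - <<'E'
from h import *
s=monitor.get_state(); p=snapshot('wrist'); save(p,'w4.png')
print(s['tool_pos'],w2b(s['tool_pos']),s['contact_force'])
E
```

```text
[ 0.49844494 -0.29994238  0.13925925] [-0.02957622 -0.08271902] [ 0.14693607 -0.00302716  0.71900908]
```

View pics/w4.png

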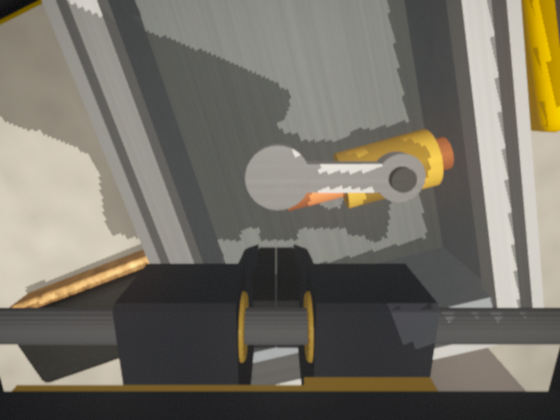

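The disc at (277,177) is straight ahead of the fingertips at (277,250). I go down the last 28 mm and plan the arc.

>>> {"method": "carry_out", "body": {
  "motion": [0,0,1,0,0,0,0,0,1,0,0,0,0,0,0.8,0,0,0,0,0,0,0,0,0]
}}

```text
clock: 18.12
tool_pos: [0.4982, -0.2998, 0.1108]
eef_rot: [0.831, 0.557, -0.0, -0.001]
contact_force: [-0.4, -0.1, -0.5]
opening: 0.007
```

```bash
python3 - <<'E'
from h import *
s=monitor.get_state(); print(s['tool_pos'],s['contact_force'])
hub=np.array([.0383,-.0623]); t0=.263
def P(th,g): 
    q=hub+.06*np.array([-np.cos(th),np.sin(th)])-(.025+g)*np.array([np.sin(th),np.cos(th)]); return (*b2w(*q),)
W=[(*P(t0,-.001),.111,YAW-t0,4)]
W+=[(*P(t,-.002),.111,YAW-t,1) for t in np.linspace(t0,1.571,21)[1:]]
plan(W)
E
```

```text
[ 0.49823429 -0.299756    0.11079856] [-0.35721504 -0.09902251 -0.53170012]
[0.33, 0.01, -0.0, -0.0, -0.0, -0.001, 0.33, 0.01, -0.01, -0.001, -0.0, -0.002, 0.33, 0.01, -0.0, -0.0, -0.0, -0.001, 0.34, 0.02, -0.01, -0.001, -0.0, -0.002, 0.49, -0.14, 0.0, 0.0, -0.0, 0.066, 0.4, -0.14, 0.0, 0.0, -0.0, 0.065, 0.4, -0.14, 0.0, 0.0, -0.0, 0.066, 0.4, -0.13, 0.0, 0.0, -0.0, 0.065]
[0.39, -0.14, 0.0, 0.0, -0.0, 0.065, 0.4, -0.14, 0.0, 0.0, -0.0, 0.066, 0.4, -0.14, 0.0, 0.0, -0.0, 0.065, 0.39, -0.13, 0.0, 0.0, -0.0, 0.066, 0.4, -0.14, 0.0, 0.0, -0.0, 0.065, 0.4, -0.14, 0.0, 0.0, -0.0, 0.065, 0.39, -0.14, 0.0, 0.0, -0.0, 0.066, 0.4, -0.13, 0.0, 0.0, -0.001, 0.065]
[0.4, -0.14, 0.0, 0.0, 0.0, 0.066, 0.4, -0.14, 0.0, 0.0, 0.0, 0.065, 0.39, -0.14, 0.0, 0.0, 0.0, 0.065, 0.4, -0.13, 0.0, 0.0, 0.0, 0.066, 0.4, -0.14, 0.0, 0.0, 0.0, 0.065, 0.39, -0.14, 0.0, 0.0, 0.0, 0.066, 0.4, -0.14, 0.0, 0.0, 0.0, 0.065, 0.4, -0.13, 0.0, 0.0, 0.0, 0.065]
end [ 0.5528 -0.2256  0.111 ] max mm 5.096076922496363 max deg 3.7815214478634336
```

>>> {"method": "carry_out", "body": {
  "motion": [0.33,0,0,0,0,0,0.33,0,0,0,0,0,0.33,0,0,0,0,0,0.34,0,0,0,0,0,0.5,-0.14,0,0,0,0.065,0.4,-0.14,0,0,0,0.065,0.4,-0.14,0,0,0,0.065,0.4,-0.14,0,0,0,0.065]
}}

```text
clock: 19.12
tool_pos: [0.5059, -0.2713, 0.1119]
eef_rot: [0.897, 0.443, -0.001, 0.001]
contact_force: [-2.3, -3.0, 0.5]
opening: 0.004
```

>>> {"method": "carry_out", "body": {
  "motion": [0.4,-0.14,0,0,0,0.065,0.4,-0.14,0,0,0,0.065,0.4,-0.14,0,0,0,0.065,0.4,-0.14,0,0,0,0.065,0.4,-0.14,0,0,0,0.065,0.4,-0.14,0,0,0,0.065,0.4,-0.14,0,0,0,0.065,0.4,-0.14,0,0,0,0.065]
}}

```text
clock: 20.12
tool_pos: [0.5231, -0.2424, 0.1119]
eef_rot: [0.98, 0.197, -0.001, 0.001]
contact_force: [-2.2, -1.9, 0.7]
opening: 0.005
```

```bash
python3 - <<'E'
from h import *
s=monitor.get_state(); p=snapshot('wrist'); save(p,'w5.png')
print(s['tool_pos'],w2b(s['tool_pos']),s['contact_force'],s['q'][6])
E
```

```text
[ 0.52308908 -0.24238155  0.11186544] [-0.0120902  -0.02259564] [-2.23929401 -1.91443466  0.73595209] -0.2317007817449129
```

View pics/w5.png

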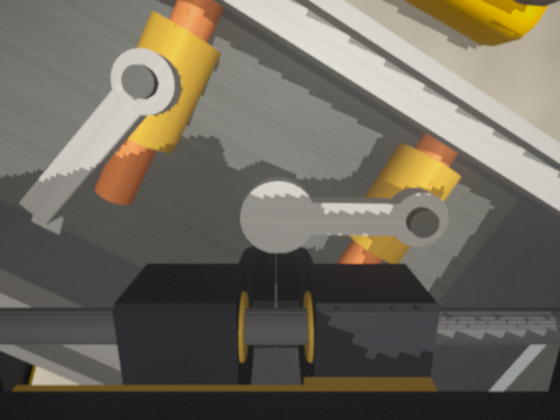

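The fingertips sit against the disc at (277,217) and the handle is turning with them. The plain handle at (40–140, 80–215) is clear. I continue.

>>> {"method": "carry_out", "body": {
  "motion": [0.4,-0.14,0,0,0,0.065,0.4,-0.14,0,0,0,0.065,0.4,-0.14,0,0,0,0.065,0.4,-0.14,0,0,0,0.065,0.4,-0.14,0,0,0,0.065,0.4,-0.14,0,0,0,0.065,0.4,-0.14,0,0,0,0.065,0.4,-0.14,0,0,0,0.065]
}}

```text
clock: 21.18
tool_pos: [0.5519, -0.2257, 0.1117]
eef_rot: [0.998, -0.061, -0.001, 0.001]
contact_force: [-7.5, -3.3, 1.9]
opening: 0.005
```

>>> {"method": "carry_out", "body": {
  "motion": [0.1,0,0,0,0,0,0.1,0,0,0,0,0]
}}

```text
clock: 21.42
tool_pos: [0.552, -0.2258, 0.1115]
eef_rot: [0.998, -0.06, -0.003, 0.0]
contact_force: [-7.5, -1.8, 4.3]
opening: 0.007
```

```bash
python3 - <<'E'
from h import *
s=monitor.get_state(); p=snapshot('wrist'); 
print(s['tool_pos'],w2b(s['tool_pos']),s['contact_force'],s['q'][6])
try: print(handle(p,s)[:5])
except Exception as e: print(e)
E
```

```text
[ 0.55200936 -0.22581602  0.11150625] [ 0.01460911 -0.00264705] [-7.54142288 -1.81382057  4.34902265] -0.6443386763991104
(array([ 0.03900241, -0.06258465,  0.05887667]), array([ 0.03885781, -0.0028225 ]), 16.236669540405273, np.float64(0.05976232162439423), np.float64(1.5683768394177964))
```

The handle is at its stop: measured 1.568 rad, with 7.5 N and no further motion. I withdraw.

>>> {"method": "carry_out", "body": {
  "motion": [-0.5,0,0,0,0,0,-0.7,0,0,0,0,0,-0.5,0,-0.5,0,0,0,0,0,-2,0,0,0,0,0,-3,0,0,0,0,0,-4,0,0,0,0,0,-4,0,0,0,0,0,-4,0,0,0]
}}

```text
clock: 22.52
tool_pos: [0.5381, -0.2228, 0.2883]
eef_rot: [0.998, -0.059, 0.0, -0.0]
contact_force: [0.9, 0.2, -0.1]
opening: 0.007
```

>>> {"method": "carry_out", "body": {
  "motion": [-3,0,-2,0,0,0,-3,0,-2,0,0,0,-2,0,0,0,0,0,0,0,0,0,0,0,0,0,0,0,0,0,0,0,0,0,0,0]
}}

```text
clock: 23.28
tool_pos: [0.4598, -0.2136, 0.3264]
eef_rot: [0.998, -0.059, 0.0, 0.0]
contact_force: [0.2, 0.2, 0.5]
opening: 0.004
```

```bash
python3 - <<'E'
from h import *
s=monitor.get_state(); p=snapshot('wrist'); save(p,'w6.png'); print(s['tool_pos'],s['contact_force'],abs(s['qd']).max())
try: print(handle(p,s)[:5])
except Exception as e: print(e)
p=snapshot('top'); save(p,'t3.png')
P,c=mpts(p,'cover'); f=P[(P[:,2]<.085)&(P[:,2]>.07)]; r=P[P[:,2]>.088]; print(c,np.median(f[:,2]),np.percentile(w2b(f),[1,99],axis=0),np.median(w2b(r),axis=0),np.median(r[:,2]))
for t in('tape','primer','knife','sander','marker','headlamp','taillamp'):
    P,c=mpts(p,t)
    if P is not None: print(t,round(c,2),len(P),np.percentile(P,[2,50,98],axis=0)[:,:2].round(3).tolist())
im=np.hstack([cv2.imread('pics/t3.png'),cv2.imread('pics/w6.png')]); cv2.imwrite('pics/b.png',cv2.resize(im,(800,300)))
E
```

```text
[ 0.45975569 -0.21360805  0.32641083] [0.21172581 0.23353959 0.54995788] 0.0035889478203717357
(array([ 0.03908344, -0.06277185,  0.05912487]), array([ 0.03893785, -0.00311496]), 16.06059455871582, np.float64(0.0596570615346028), np.float64(1.56835583501713))
  return _methods._mean(a, axis=axis, dtype=dtype,
  ret = ret.dtype.type(ret / rcount)
Traceback (most recent call last):
IndexError: index -1 is out of bounds for axis 0 with size 0
```

The top view gave a wrong detection for the cover. I recheck it with the depth image and the scene view.

```bash
python3 - <<'E'
from h import *
for n in('top','scene'):
    p=snapshot(n); save(p,n+'9.png')
    v,u=np.mgrid[0:420,0:560]; A=world(p,np.c_[u.ravel(),v.ravel()]); B=w2b(A)
    k=(abs(B[:,0])<.06)&(B[:,1]>.17)&(B[:,1]<.455); f=A[k&(A[:,2]<.083)&(A[:,2]>.068)]; r=k&(A[:,2]>.09)&(A[:,2]<.11)
    c=np.linalg.lstsq(np.c_[f[:,:2],np.ones(len(f))],f[:,2],rcond=None)[0]
    print(n,len(f),'plate z',np.median(f[:,2]),'tilt',c[:2],'rib',r.sum(),np.median(B[r],axis=0),np.percentile(A[r,2],[50,95]))
    for t in('tape','primer','knife','sander','marker','headlamp','taillamp'):
        P,c=mpts(p,t)
        if P is not None and len(P): print(t,round(c,2),len(P),np.percentile(P,[2,50,98],axis=0)[:,:2].round(3).tolist())
im=np.hstack([cv2.imread('pics/top9.png'),cv2.imread('pics/scene9.png')]); cv2.imwrite('pics/b.png',cv2.resize(im,(800,300)))
E
```

```text
top 5563 plate z 0.07560371383076533 tilt [-0.00157411  0.00024872] rib 203 [-0.00041247  0.31474346] [0.09720956 0.10048753]
tape 0.23 195 [[0.508, -0.175], [0.551, -0.155], [0.584, -0.136]]
primer 0.67 681 [[0.481, -0.506], [0.562, -0.435], [0.61, -0.244]]
sander 0.21 370 [[0.56, -0.304], [0.575, -0.258], [0.598, -0.216]]
marker 0.56 301 [[0.393, 0.119], [0.447, 0.13], [0.498, 0.143]]
headlamp 0.65 3954 [[0.656, -0.296], [0.703, -0.198], [0.765, -0.103]]
taillamp 0.56 3510 [[0.679, -0.042], [0.726, 0.051], [0.785, 0.144]]
scene 3564 plate z 0.07705569630098062 tilt [ 0.00026059 -0.00021136] rib 165 [0.00841944 0.31897349] [0.09814785 0.10030014]
tape 0.74 121 [[0.562, -0.292], [0.572, -0.251], [0.584, -0.214]]
primer 0.79 1102 [[0.549, -0.458], [0.582, -0.426], [0.598, -0.407]]
sander 0.58 200 [[0.32, -0.339], [0.348, -0.303], [0.379, -0.283]]
headlamp 0.97 4705 [[0.669, -0.298], [0.751, -0.182], [0.776, -0.098]]
taillamp 0.55 5414 [[0.691, -0.037], [0.774, 0.069], [0.803, 0.154]]
```

View pics/b.png

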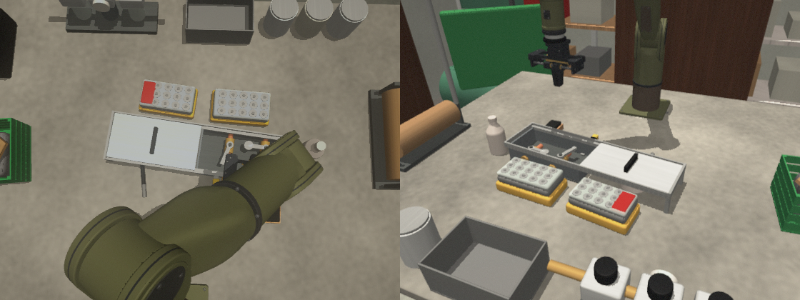

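The cover lies flat at the cross bar: rib at about (153,140) in the left picture and (630,162) in the right one. The box is open, the arm hangs clear above it, and the lamps, bottle and marker stand where they were. I hand the job in.

```bash
python3 -c "
from h import *
print(workorder.finish_job(), monitor.get_state()['clock'])"
```

```text
the job is handed in; nothing more can be done
the job is handed in; nothing more can be done
```

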